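# Take the hexagon cap off the puller spindle and lay it hole up

## Robot

A 7-joint arm with a two-finger parallel gripper is mounted at the origin on the work surface. World frame = base frame: x ahead of the robot, y to its left, z up, the work surface at z = 0. Lengths are in mm, angles in rad, forces in N, time in s.
With the tool pointing down it reaches from about 425 to 950 mm from the base axis. Payload 4.7 kg.
Tool frame: the origin (TCP) lies between the finger pads; the fingertips stand ahead of it and the grasp point (between the pads) lies 8 mm behind it (arm.tip_extent is the z of the fingertips in the tool frame, in mm); z points along the fingers, y is the line along which they close (so a half turn about z gives the same grasp; the last joint's range is limited). The gripper opens to 85 mm and grips with 20 to 120 N. Pads are 22 mm wide; open, the fingers measure 114 mm over their backs; the gripper's body (76 mm by 85 mm) begins 54 mm behind the grasp point. The pads swing forward as they close: fully open they stand 13 mm farther back than shut.
Start: joints at [-1.199, 0.469, -0.049, 1.532, 0.024, 1.141, -0.082], TCP at [263.317, 621.54, 242.335] pointing down, gripper open.
Joint ranges: [-2.59, 2.59], [-0.33, 1.99], [-1.39, 1.29], [0.1, 2.45], [-1.04, 4.18], [0.21, 1.99], [-2.66, 2.66]. Speed limits (rad/s): [2.57, 2.57, 3.14, 3.14, 3.14, 3.14, 3.14].

## Interface

Orientations are given as a unit quaternion [w, x, y, z].
In Python, from workcell import status, camera, close_job, arm gives the robot as it stands.
- The arm moves only by the tool arm_command, never from a script. Its argument "motion" is text: rows parted by semicolons, each of 7 numbers parted by spaces: the opening in per cent of the stroke, from 0 (shut) to 100 (fully open), then the shift along the tool's x, y, z in m, then the turn, a rotation vector about the tool's x, y, z in degrees. A call has 1 to 20 rows; each row is the pose to reach, as a shift and turn from the pose commanded when the call began, along the tool's axes at that moment; what a row does not reach only later rows make up. A row lasts 1/10 s, in which the tool goes at most 50 mm and 8.59 degrees, less where a joint would pass 70% of its speed; a pose out of reach is approached as far as the arm can. A call with a gripper value outside its range is refused whole. The fingers move at their own pace and stop on an object; "force" is the grip in N (left out, the last holds). Time passes only in rows, so rows that repeat a pose let the fingers close. It gives the time, the measured TCP pose, the force and the opening at its end, in the units of the state.
- status.observe(): the state, without advancing time (a new reading comes with each control period).
- camera(name): name is "side" or "top" or "wrist"; returns a dict with "color" (384x512x3 uint8, red, green, blue), "camera_matrix" (3x3 intrinsics, pixels), "world_to_cam" (4x4, takes a point from world to camera coordinates). Camera axes: x right, y down, z forward; pixel columns grow to the right and rows downward; lengths in mm; the calibration is good to about 2 mm. A picture is of the moment at which its call begins. There is no depth.
- close_job(): hands the job in, once; it reports no verdict.
The state is a dict: "time": time; "q": joint angles; "qd": joint speeds; "joint_efforts": joint torques, N m; "ee_pos": TCP position; "eef_rot": TCP orientation; "force": force on the tool from outside, world axes, zero at the start; "wrist_torque": the same for the moment, N m; "opening": finger opening in mm.
Only numpy, scipy, OpenCV 4.12 (cv2) and the standard library are available. Lean on these libraries where they do the work, as an engineer would, in place of code of your own. Each camera call takes 0.05 s, during which the arm holds its last target. There are 200 camera calls.

## Task

Unscrew the hexagon cap from the threaded spindle that stands in the vice (ordinary right-hand thread) and lift it off once the thread has let go. Lay it down on its side on the steel surface plate, on one of its flats, with the screw hole in its side facing straight up, ready for drilling, and let go of it. Lower it by hand: do not drop it or let it topple over, and leave the other things on the bench where they are.

Things in the scene. Friction and masses are not known exactly. Their poses are not given: they have to be found in the camera images.
- cap_mid (a point): Centre (half-way up) of the loose aluminium hexagon cap, 94 mm long, about 0.35 kg. z axis: from its open threaded mouth (47 mm below) to its closed end (47 mm above); x axis: towards the flat with the hole. From the mouth: a hexagon 50 mm across flats (58 over corners), 54 mm long, then a round neck 40 mm in diameter, 40 mm long. Lying on a flat, its axis is 25 mm above the surface.
- cap_neck (a point): The cap again: the point on its axis half-way up the round neck, 74 mm from the mouth, 20 mm below the closed end. Same axes as cap_mid. The cap starts upright and screwed down; it turns easily. The thread lets go after about 1.25 turns (1.15 to 1.35) counter-clockwise seen from above, the cap rising 6 mm a turn with 1.5 mm of axial play; it must then rise 45 mm more to clear the spindle.
- cap_hole (a point): The cap again: centre of its one dark 15 mm screw hole, in the middle of one of the six flats, 25 mm from the cap's axis and 27 mm from the mouth. The x axis points straight out of the hole; the other flats face every 60 degrees from it about the cap's axis.
- spindle_seat (a point): Fixed steel spindle, standing upright in the vice jaws. This point is on its axis at the face of its 48 mm collar, on which the cap's mouth is seated at the start (155 mm above the bench). Above it 14 mm of 30 mm trapezoidal thread (pitch 6 mm), then a plain 22 mm pilot whose end is 50 mm above this point.
- vice: Fixed dark iron bench vice, origin on the bench under the spindle. Its x axis runs along its screw towards the tommy bar. Extent: from -165 to +206 mm in its x, 100 mm wide over the jaws (150 mm over the tommy bar at the front end), jaw tops 130 mm above the bench.
- plate_top (a point): Centre of the top face of the fixed steel surface plate: 240 mm along its x axis, 180 mm along its y axis, top face 30 mm above the bench.
- wrench: Bystander: loose steel combination wrench, 200 mm long, lying along its x axis; origin under its middle.
- offcut: Bystander: loose dark steel square bar offcut, 70 x 25 x 25 mm; origin under its centre.
- hammer: Bystander: loose hammer, 280 mm long, lying along its x axis.
- grinder: Bystander: cordless angle grinder lying disc up, about 380 mm long along its x axis, 92 mm high, with a side handle reaching 146 mm out along its y axis.
- discs: Bystander: stack of cutting discs, 125 mm in diameter, 12 mm high.
- cutting_oil: Bystander: bottle, 64 mm in diameter, 170 mm high.
- battery: Bystander: tool battery, 110 x 75 x 67 mm.
- square: Bystander: engineer's square lying flat, 150 x 110 mm, 16 mm thick.
Mind the look-alikes: they are no part of the job. Leave any orange look-alike of the part that bears cap_mid alone.

How it is judged:
By the outcome, as a careful person would: the job done as asked, in the order asked, and still so for the second after the job is handed in, with the robot touching nothing.
It also fails if it takes over 72 s, if anything falls off the work surface, if the arm or the gripper's body presses on something with over 40 N, if the wrist force passes 120 N, or if a joint passes its speed limit or range.

## Working session

There is one attempt and no reset: what is moved stays moved. The work goes in short steps, Python scripts to look and compute and a tool call to move; the robot and the scene stay as the last step left them, time stands still between calls to the robot, and variables do not carry over. Pictures are saved under pics/ and viewed, on a budget of 10 in all, crops included, one or two more only if the job needs it, and the job is handed in when it is done.

Besides the shell and the picture viewer there is one more tool, called after "Call:" by a JSON object that holds its "fn" and its "kwargs". arm_command: Moves the arm, as the interface text tells. Its arguments: {"type":"object","properties":{"motion":{"type":"string"},"force":{"type":"number"}},"required":["motion"]}

```bash
mkdir -p pics; ls; cat > h.py <<'E'
import numpy as np, cv2
from scipy.spatial.transform import Rotation as R
from workcell import status, camera, close_job, arm
def snap(n,f):
    c=camera(n); cv2.imwrite('pics/'+f,c['color'][:,:,::-1]); np.savez('pics/'+f[:-4]+'.npz',K=c['camera_matrix'],T=c['world_to_cam'],im=c['color']); return c
def load(f): return np.load('pics/'+f+'.npz')
def ray(c,u,v,z):
    K,T=c['K'],c['T']; d=T[:3,:3].T@np.linalg.solve(K,[u,v,1]); o=-T[:3,:3].T@T[:3,3]
    return o+d*(z-o[2])/d[2]
def proj(c,p):
    q=c['T'][:3,:3]@np.asarray(p,float)+c['T'][:3,3]; q=c['K']@q; return q[:2]/q[2]
E
python3 - <<'E'
from h import *
s=status.observe(); print(s); print([a for a in dir(arm) if a[0]!='_'], arm.tip_extent)
for n in('top','side','wrist'): 
    c=snap(n,n+'0.png'); print(n, np.round(-c['world_to_cam'][:3,:3].T@c['world_to_cam'][:3,3]), c['world_to_cam'][2,:3].round(2))
E
```

```text
pics
{'time': 0.0, 'q': array([-1.19888503,  0.46947771, -0.0486133 ,  1.53371472,  0.02406862,
        1.14096567, -0.08233731]), 'qd': array([ 4.60966689e-04,  2.79742248e-03,  5.92733084e-04, -3.26205565e-04,
        8.63860658e-05,  1.91468740e-04, -2.89827272e-04]), 'joint_efforts': array([ 3.42797330e-04, -5.10324776e+01, -4.70905239e-02, -2.37715816e+01,
        1.05855466e-02,  7.55730638e-03,  4.89319305e-06]), 'ee_pos': array([263.11260699, 620.99443924, 241.22817197]), 'eef_rot': array([-1.79896956e-04,  1.99067736e-01,  9.79985232e-01, -9.74231812e-04]), 'force': array([-0.58601099, -0.6307614 , -0.23572893]), 'wrist_torque': array([ 0.04118008, -0.04383851,  0.05122992]), 'opening': 85.32310686156866}
['PlanningError', 'tip_extent'] 11.0
top [ 376.   -7. 1385.] [ 0.16 -0.   -0.99]
side [   97. -1082.  1420.] [ 0.27  0.62 -0.73]
wrist [203. 648. 372.] [ 0.24 -0.1  -0.97]
```

View pics/top0.png

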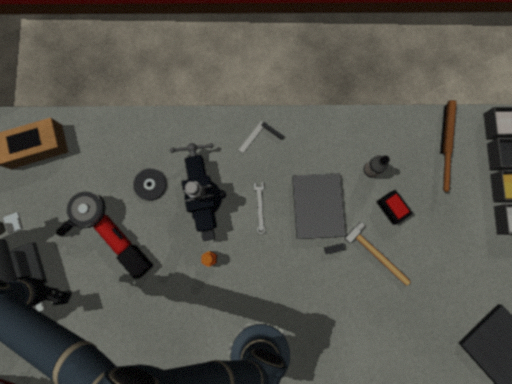

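View pics/side0.png

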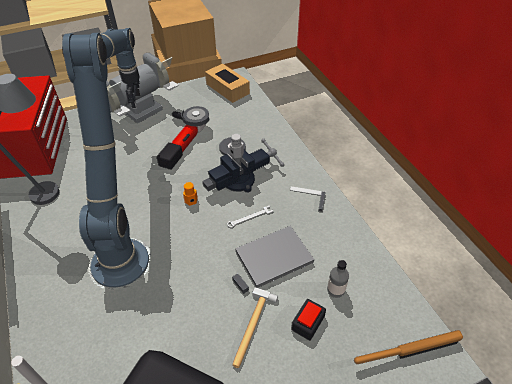

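The top picture shows the vice and cap at about (193,188), the plate at (319,206) and the orange decoy at (209,258). The side picture shows the cap at (237,142), the plate at (275,256) and the decoy at (190,193). Next I'll enlarge the cap and measure.

```bash
python3 - <<'E'
from h import *
t=load('top0'); s=load('side0')
print('cap top',ray(t,193,187,249).round(),ray(s,237,137,249).round())
for p in [(292,175),(341,174),(346,236),(296,239)]: print('plate',ray(t,*p,30).round())
for p in [(236,251),(291,227),(314,258),(254,287)]: print('plateS',ray(s,*p,30).round())
for n,p in dict(vback=(207,240),vfront=(193,148),offcut=(335,249),wr1=(259,183),wr2=(262,232),hamm=(355,232),orange=(209,258)).items(): print(n,ray(t,*p,20).round())
a=cv2.resize(t['im'][145:245,150:250],None,fx=4,fy=4,interpolation=cv2.INTER_CUBIC)
b=cv2.resize(s['im'][110:210,187:287],None,fx=4,fy=4,interpolation=cv2.INTER_CUBIC)
cv2.imwrite('pics/c1.png',np.hstack([a,b])[:,:,::-1])
E
```

```text
cap top [572. 210. 249.] [574. 208. 249.]
plate [ 655. -125.   30.]
plate [ 657. -312.   30.]
plate [ 423. -321.   30.]
plate [ 413. -135.   30.]
plateS [ 412. -155.   30.]
plateS [ 651. -138.   30.]
plateS [ 663. -302.   30.]
plateS [ 412. -323.   30.]
vback [411. 196.  20.]
vfront [766. 258.  20.]
offcut [ 375. -280.   20.]
wr1 [626.   1.  20.]
wr2 [439.  -9.  20.]
hamm [ 438. -357.   20.]
orange [345. 188.  20.]
```

View pics/c1.png

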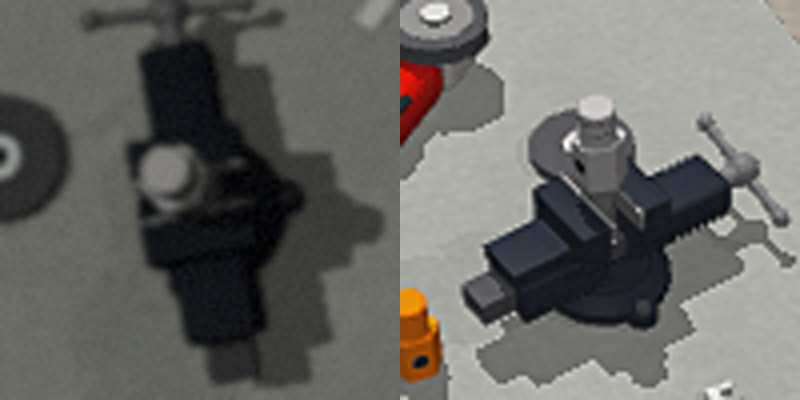

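Call:
{"fn": "arm_command", "kwargs": {"motion": "100 -0.02 -0.01 -0.03 0 0 0; 100 -0.05 -0.03 -0.07 0 0 0; 100 -0.085 -0.05 -0.079 0 0 0; 100 -0.12 -0.07 -0.079 0 0 0; 100 -0.16 -0.093 -0.079 0 0 0; 100 -0.20 -0.116 -0.079 0 0 0; 100 -0.24 -0.139 -0.079 0 0 0; 100 -0.28 -0.162 -0.079 0 0 0; 100 -0.32 -0.186 -0.079 0 0 0; 100 -0.355 -0.206 -0.079 0 0 0; 100 -0.39 -0.226 -0.079 0 0 0; 100 -0.42 -0.243 -0.079 0 0 0; 100 -0.438 -0.254 -0.079 0 0 0; 100 -0.445 -0.258 -0.079 0 0 0; 100 -0.445 -0.258 -0.079 0 0 0"}}

```text
time: 1.65
ee_pos: [572.6, 209.6, 321.0]
eef_rot: [-0.0, 0.2, 0.98, -0.0]
force: [0.1, 0.9, -0.2]
opening: 85.2
```

```bash
python3 - <<'E'
from h import *
s=load('side0'); p=ray(s,231.3,150,182); print('hole',p.round(), np.degrees(np.arctan2(p[1]-210,p[0]-573)))
o=status.observe(); print(o['time'],o['q'].round(3),o['ee_pos'],R.from_quat(np.roll(o['eef_rot'],-1)).as_matrix().round(3))
c=snap('wrist','w1.png')
E
```

```text
hole [549. 216. 182.] 166.0119370680954
1.65 [-0.547  0.304  0.166  1.601 -0.052  1.241  0.796] [572.6077796  209.59363529 320.96938384] [[-0.92   0.392 -0.001]
 [ 0.392  0.92  -0.   ]
 [ 0.    -0.    -1.   ]]
```

View pics/w1.png

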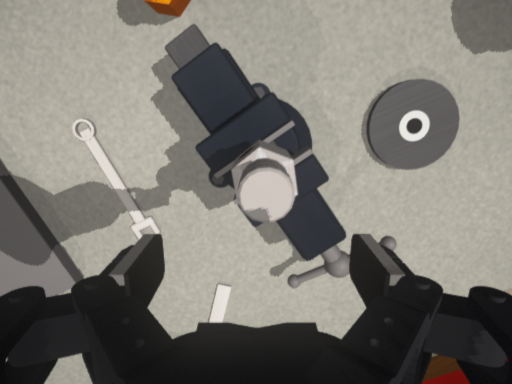

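```bash
python3 - <<'E'
from h import *
w=load('w1'); c=ray(w,266.5,187,249); print('cap',c)
for p in [(263,143),(233,168),(296,158)]:
    q=ray(w,*p,209); d=q-c; print(q.round(), np.hypot(*d[:2]), np.degrees(np.arctan2(d[1],d[0])))
x=cv2.resize(w['im'][115:255,180:360],None,fx=4,fy=4,interpolation=cv2.INTER_CUBIC)
cv2.imwrite('pics/w1c.png',x[:,:,::-1])
E
```

```text
cap [564.6903077  220.79709834 249.        ]
[541. 229. 209.] 24.78877106047479 160.89297533223206
[550. 199. 209.] 25.9326632701025 -124.01488802964255
[562. 248. 209.] 27.566277029790093 94.90389729347987
```

View pics/w1c.png

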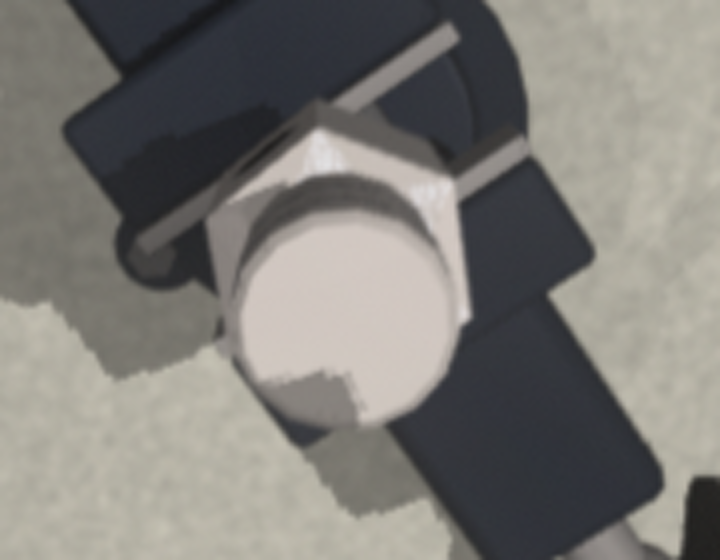

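```bash
python3 - <<'E'
from h import *
from scipy.optimize import least_squares
w=load('w1'); c=ray(w,266.2,194.5,249); print('cap',c)
P=np.array([ray(w,*p,209)[:2] for p in [(231.7,168.7),(260.5,147),(293.7,159.5),(296.7,195)]]);print(P.round())
# consecutive corners going CCW or CW
for s in(1,-1):
    f=lambda v:(P-np.array([[v[0]+28.9*np.cos(v[2]+s*k*np.pi/3),v[1]+28.9*np.sin(v[2]+s*k*np.pi/3)] for k in range(4)])).ravel()
    r=min((least_squares(f,[c[0],c[1],a]) for a in np.arange(0,6.3,.5)),key=lambda r:r.cost); print(s,r.x[:2],np.degrees(r.x[2])%360,r.cost,(np.degrees(r.x[2])+s*30)%360)
    print(proj(w,[r.x[0],r.x[1],249]))
t=load('top0'); s=load('side0')
for q in [(569,214,249)]: print(proj(t,q),proj(s,q))
E
```

```text
cap [569.4757466  218.58202907 249.        ]
[[550. 198.]
 [543. 226.]
 [563. 246.]
 [591. 238.]]
1 [552.98362242 235.84623644] 224.96920047978003 1261.8872350873683 254.96920047978003
[280.7144734 162.6191209]
-1 [570.61072317 218.07869728] 224.57612679828316 0.6890553661141812 194.57612679828316
[266.1593166  196.25236332]
[191.71791739 188.0539621 ] [235.35825827 136.42677597]
```

The wrist picture puts the cap's end at pixel (266,194). Its hexagon corners fit to within 1 mm, giving an axis at (570.6, 218.1). The hole flat faces about 194.6°, and the fuzzier side view roughly agrees. Next I'll centre over it and wind the wrist back clockwise.

Call:
{"fn": "arm_command", "kwargs": {"motion": "100 0.002 0.003 0 0 0 4; 100 0.005 0.007 0 0 0 12; 100 0.005 0.007 0 0 0 20; 100 0.005 0.007 0 0 0 28; 100 0.005 0.007 0 0 0 36; 100 0.005 0.007 0 0 0 44; 100 0.005 0.007 0 0 0 52; 100 0.005 0.007 0 0 0 60; 100 0.005 0.007 0 0 0 68; 100 0.005 0.007 0 0 0 76; 100 0.005 0.007 0 0 0 84; 100 0.005 0.007 0 0 0 92; 100 0.005 0.007 0 0 0 100; 100 0.005 0.007 0 0 0 108; 100 0.005 0.007 0 0 0 116; 100 0.005 0.007 0 0 0 124; 100 0.005 0.007 0 0 0 132; 100 0.005 0.007 0 0 0 140; 100 0.005 0.007 0 0 0 148; 100 0.005 0.007 0 0 0 156"}}

```text
time: 3.7
ee_pos: [569.2, 221.4, 321.1]
eef_rot: [-0.001, 1.0, 0.008, -0.001]
force: [-0.8, -0.5, -0.6]
opening: 85.6
```

Call:
{"fn": "arm_command", "kwargs": {"motion": "100 0 0 0 0 0 8; 100 0 0 0 0 0 16; 100 0 0 0 0 0 24; 100 0 0 0 0 0 32; 100 0 0 0 0 0 34; 100 0 0 0 0 0 34"}}

```text
time: 4.3
ee_pos: [569.3, 221.3, 320.9]
eef_rot: [-0.0, 0.959, -0.282, -0.001]
force: [-0.2, 0.6, -0.4]
opening: 85.3
```

```bash
python3 - <<'E'
from h import *
o=status.observe(); print(o['time'],o['q'].round(3),o['ee_pos'],R.from_quat(np.roll(o['eef_rot'],-1)).as_matrix().round(3))
c=snap('wrist','w2.png')
E
```

```text
4.3 [-1.011  0.369  0.78   1.624 -0.271  1.261 -2.323] [569.32675089 221.25909043 320.94100221] [[ 0.841 -0.541 -0.001]
 [-0.541 -0.841  0.001]
 [-0.001 -0.    -1.   ]]
```

View pics/w2.png

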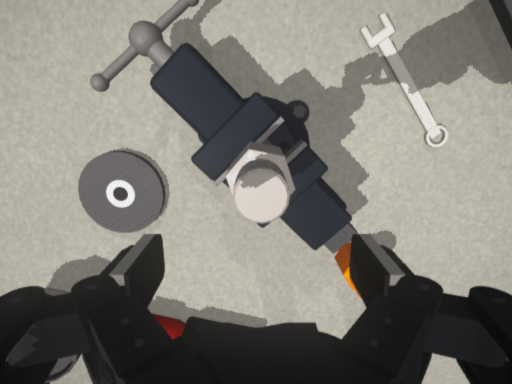

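```bash
python3 - <<'E'
from h import *
w=load('w2'); print('cap',ray(w,261,194.5,249)); print(proj(w,[570.6,218.1,249]))
im=w['im'][150:235,215:310]; g=cv2.cvtColor(im,cv2.COLOR_RGB2GRAY)
g=cv2.resize(g,None,fx=4,fy=4,interpolation=cv2.INTER_CUBIC)
r=cv2.HoughCircles(cv2.GaussianBlur(g,(9,9),2),cv2.HOUGH_GRADIENT,2,400,param1=60,param2=20,minRadius=85,maxRadius=130)
if r is not None:
    u,v,k=r[0,0]; u,v=u/4+215,v/4+150; print(u,v,k/4,ray(w,u,v,249))
for u,v in[(135,245),(377,245)]: print(ray(w,u,v,320))
E
```

```text
cap [572.7202938 216.1082286 249.       ]
[260.2101156  198.52749813]
260.25 183.25 24.35 [579.63985765 212.28951964 249.        ]
[601.98639735 267.50254025 320.        ]
[541.61245745 173.73758613 320.        ]
```

Call:
{"fn": "arm_command", "kwargs": {"motion": "100 0.002 0.001 0.01 0 0 0; 100 0.004 0.0025 0.03 0 0 0; 100 0.004 0.0025 0.05 0 0 0; 100 0.004 0.0025 0.07 0 0 0; 100 0.004 0.0025 0.085 0 0 0; 100 0.004 0.0025 0.095 0 0 0; 100 0.004 0.0025 0.095 0 0 0; 60 0.004 0.0025 0.095 0 0 0; 40 0.004 0.0025 0.095 0 0 0; 35 0.004 0.0025 0.095 0 0 0; 35 0.004 0.0025 0.095 0 0 0; 35 0.004 0.0025 0.095 0 0 0; 35 0.004 0.0025 0.095 0 0 0", "force": 40}}

```text
time: 5.65
ee_pos: [573.1, 214.7, 227.3]
eef_rot: [-0.001, 0.959, -0.284, 0.001]
force: [-1.0, 0.9, 5.7]
opening: 39.1
```

```bash
python3 - <<'E'
from h import *
o=status.observe(); print(o)
E
```

```text
{'time': 5.65, 'q': array([-0.96559681,  0.45015894,  0.74242892,  1.74168002, -0.34039533,
        1.08100872, -2.25655696]), 'qd': array([ 8.26069808e-04, -1.80157715e-04, -1.56367609e-04,  7.85586081e-06,
        9.80757428e-06,  1.69146669e-03,  6.52398421e-04]), 'joint_efforts': array([ 1.99615513e-01, -3.80221653e+01,  7.37463087e+00, -1.97926909e+01,
       -1.53569126e-03, -1.77111709e-01,  5.04037758e-03]), 'ee_pos': array([573.0907582 , 214.66377918, 227.26110521]), 'eef_rot': array([-6.43026621e-04,  9.58922567e-01, -2.83666623e-01,  5.86832768e-04]), 'force': array([-1.04993292,  0.92309739,  5.74860656]), 'wrist_torque': array([-0.032651  ,  0.16030639, -0.04774113]), 'opening': 39.11017437854957}
```

Call:
{"fn": "arm_command", "kwargs": {"motion": "35 0 0 0 0 0 -4; 35 0 0 -0.0002 0 0 -12; 35 0 0 -0.0003 0 0 -20; 35 0 0 -0.0005 0 0 -28; 35 0 0 -0.0006 0 0 -36; 35 0 0 -0.0007 0 0 -44; 35 0 0 -0.0009 0 0 -52; 35 0 0 -0.001 0 0 -60; 35 0 0 -0.0012 0 0 -68; 35 0 0 -0.0013 0 0 -76; 35 0 0 -0.0014 0 0 -84; 35 0 0 -0.0015 0 0 -90; 35 0 0 -0.0015 0 0 -90"}}

```text
time: 6.95
ee_pos: [572.3, 216.8, 227.9]
eef_rot: [-0.002, 0.878, 0.478, 0.001]
force: [-0.8, 4.2, 1.6]
opening: 38.8
```

```bash
cat > st.py <<'E'
from h import *
o=status.observe(); M=R.from_quat(np.roll(o['eef_rot'],-1)).as_matrix()
print(o['time'],'q',o['q'].round(2),'p',o['ee_pos'].round(1),'F',o['force'].round(1),'T',o['wrist_torque'].round(2),'open',round(o['opening'],1)); print(M.round(3),'xaz',np.degrees(np.arctan2(M[1,0],M[0,0])).round(1),'zaz',np.degrees(np.arctan2(M[1,2],M[0,2])).round(1))
E
python3 st.py
```

```text
6.95 q [-0.71  0.39  0.37  1.73 -0.16  1.05 -0.86] p [572.3 216.8 227.9] F [-0.8  4.2  1.6] T [1.23 0.04 0.01] open 38.8
[[ 0.543  0.84   0.   ]
 [ 0.84  -0.543  0.004]
 [ 0.003 -0.002 -1.   ]] xaz 57.1 zaz 86.8
```

Call:
{"fn": "arm_command", "kwargs": {"motion": "35 0 0 -0.0001 0 0 -8; 35 0 0 -0.0003 0 0 -16; 35 0 0 -0.0004 0 0 -24; 35 0 0 -0.0005 0 0 -32; 35 0 0 -0.0007 0 0 -40; 35 0 0 -0.0008 0 0 -48; 35 0 0 -0.0009 0 0 -56; 35 0 0 -0.0011 0 0 -64; 35 0 0 -0.0012 0 0 -72; 35 0 0 -0.0013 0 0 -80; 35 0 0 -0.0015 0 0 -88; 35 0 0 -0.0016 0 0 -96; 35 0 0 -0.0017 0 0 -104; 35 0 0 -0.0019 0 0 -112; 35 0 0 -0.002 0 0 -120; 35 0 0 -0.0021 0 0 -128; 35 0 0 -0.0023 0 0 -136; 35 0 0 -0.0024 0 0 -144; 35 0 0 -0.0025 0 0 -150; 35 0 0 -0.0025 0 0 -150"}}

```text
time: 8.95
ee_pos: [570.6, 215.3, 230.3]
eef_rot: [-0.002, -0.234, 0.972, 0.001]
force: [-4.3, 2.5, 5.6]
opening: 39.2
```

```bash
python3 st.py; python3 -c "
from h import *
s=snap('side','s1.png');w=snap('wrist','w3.png')
a=cv2.resize(s['color'][100:200,185:285],None,fx=4,fy=4,interpolation=cv2.INTER_CUBIC)
b=cv2.resize(w['color'][90:290,156:356],(400,400),interpolation=cv2.INTER_CUBIC)
cv2.imwrite('pics/c3.png',np.hstack([a,b])[:,:,::-1])"
```

```text
8.95 q [-0.31  0.38 -0.16  1.7   0.06  1.07  1.55] p [570.6 215.3 230.3] F [-4.3  2.5  5.6] T [0.59 1.19 0.05] open 39.2
[[-0.891 -0.455 -0.004]
 [-0.455  0.891  0.001]
 [ 0.003  0.002 -1.   ]] xaz -153.0 zaz 171.2
```

View pics/c3.png

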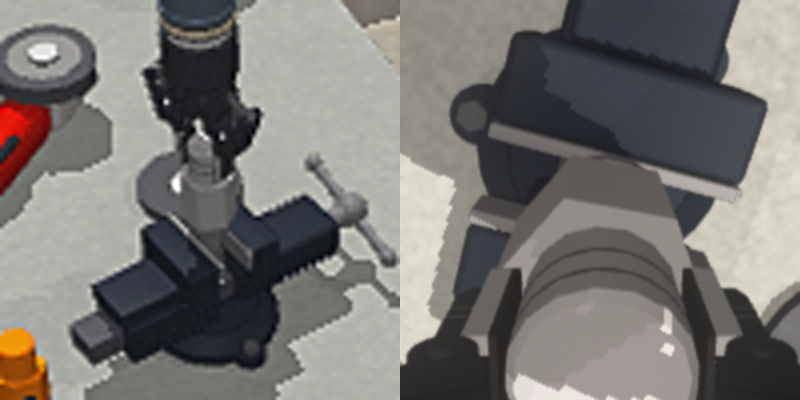

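Call:
{"fn": "arm_command", "kwargs": {"motion": "35 0 0 -0.0001 0 0 -8; 35 0 0 -0.0003 0 0 -16; 35 0 0 -0.0004 0 0 -24; 35 0 0 -0.0005 0 0 -32; 35 0 0 -0.0007 0 0 -40; 35 0 0 -0.0008 0 0 -48; 35 0 0 -0.0008 0 0 -48; 70 0 0 -0.0008 0 0 -48; 100 0 0 -0.0008 0 0 -48; 100 0 0 -0.0008 0 0 -48; 100 0 0 -0.0008 0 0 -48; 100 0 0 -0.0008 0 0 -48"}}

```text
time: 10.25
ee_pos: [572.6, 214.3, 231.0]
eef_rot: [-0.0, -0.609, 0.793, -0.0]
force: [-0.3, 0.1, -0.7]
opening: 85.3
```

```bash
python3 st.py
```

```text
10.25 q [-0.18  0.4  -0.33  1.69  0.14  1.08  2.33] p [572.6 214.3 231. ] F [-0.3  0.1 -0.7] T [0.   0.02 0.  ] open 85.3
[[-0.259 -0.966  0.   ]
 [-0.966  0.259 -0.   ]
 [ 0.    -0.    -1.   ]] xaz -105.0 zaz -84.0
```

Call:
{"fn": "arm_command", "kwargs": {"motion": "100 -0.001 0.001 0 0 0 8; 100 -0.0014 0.0015 0 0 0 16; 100 -0.0014 0.0015 0 0 0 24; 100 -0.0014 0.0015 0 0 0 32; 100 -0.0014 0.0015 0 0 0 40; 100 -0.0014 0.0015 0 0 0 48; 100 -0.0014 0.0015 0 0 0 56; 100 -0.0014 0.0015 0 0 0 64; 100 -0.0014 0.0015 0 0 0 72; 100 -0.0014 0.0015 0 0 0 80; 100 -0.0014 0.0015 0 0 0 88; 100 -0.0014 0.0015 0 0 0 96; 100 -0.0014 0.0015 0 0 0 104; 100 -0.0014 0.0015 0 0 0 112; 100 -0.0014 0.0015 0 0 0 120; 100 -0.0014 0.0015 0 0 0 128; 100 -0.0014 0.0015 0 0 0 136; 100 -0.0014 0.0015 0 0 0 144; 100 -0.0014 0.0015 0 0 0 152; 100 -0.0014 0.0015 0 0 0 160"}}

```text
time: 12.25
ee_pos: [571.4, 216.3, 231.1]
eef_rot: [0.0, 0.678, 0.735, 0.0]
force: [0.1, -0.1, 0.2]
opening: 85.3
```

Call:
{"fn": "arm_command", "kwargs": {"motion": "100 0 0 0 0 0 8; 100 0 0 0 0 0 16; 100 0 0 0 0 0 24; 100 0 0 0 0 0 32; 100 0 0 0 0 0 40; 100 0 0 0 0 0 48; 100 0 0 0 0 0 56; 100 0 0 0 0 0 64; 100 0 0 0 0 0 72; 100 0 0 0 0 0 80; 100 0 0 0 0 0 86; 100 0 0 0 0 0 86; 100 0 0 0 0 0 86"}}

```text
time: 13.55
ee_pos: [571.4, 216.4, 231.0]
eef_rot: [0.0, 0.997, 0.08, -0.0]
force: [-0.1, -0.5, -0.3]
opening: 85.0
```

```bash
python3 st.py
```

```text
13.55 q [-0.84  0.41  0.55  1.73 -0.24  1.07 -1.62] p [571.4 216.4 231. ] F [-0.1 -0.5 -0.3] T [0.01 0.04 0.  ] open 85.0
[[ 0.987  0.159 -0.   ]
 [ 0.159 -0.987 -0.   ]
 [-0.     0.    -1.   ]] xaz 9.2 zaz -122.5
```

Call:
{"fn": "arm_command", "kwargs": {"motion": "50 0 0 0 0 0 0; 35 0 0 0 0 0 0; 35 0 0 0 0 0 0; 35 0 0 0 0 0 0; 35 0 0 0 0 0 0; 35 0 0 -0.0001 0 0 -8; 35 0 0 -0.0003 0 0 -16; 35 0 0 -0.0004 0 0 -24; 35 0 0 -0.0005 0 0 -32; 35 0 0 -0.0007 0 0 -40; 35 0 0 -0.0008 0 0 -48; 35 0 0 -0.0009 0 0 -56; 35 0 0 -0.0011 0 0 -64; 35 0 0 -0.0012 0 0 -72; 35 0 0 -0.0013 0 0 -80; 35 0 0 -0.0015 0 0 -88; 35 0 0 -0.0016 0 0 -96; 35 0 0 -0.0017 0 0 -104; 35 0 0 -0.0019 0 0 -110; 35 0 0 -0.0019 0 0 -110"}}

```text
time: 15.55
ee_pos: [571.9, 215.7, 233.1]
eef_rot: [0.0, 0.508, 0.862, 0.0]
force: [0.6, -0.7, 0.2]
opening: 39.0
```

```bash
python3 st.py
```

```text
15.55 q [-0.54  0.37  0.14  1.71 -0.06  1.06  0.13] p [571.9 215.7 233.1] F [ 0.6 -0.7  0.2] T [-0.12 -0.2  -0.  ] open 39.0
[[-0.485  0.875  0.001]
 [ 0.875  0.485  0.   ]
 [-0.     0.001 -1.   ]] xaz 119.0 zaz 4.7
```

Call:
{"fn": "arm_command", "kwargs": {"motion": "35 0 0 -0.0001 0 0 -8; 35 0 0 -0.0003 0 0 -16; 35 0 0 -0.0004 0 0 -24; 35 0 0 -0.0005 0 0 -32; 35 0 0 -0.0007 0 0 -40; 35 0 0 -0.0008 0 0 -48; 35 0 0 -0.0009 0 0 -56; 35 0 0 -0.0011 0 0 -64; 35 0 0 -0.0012 0 0 -72; 35 0 0 -0.0013 0 0 -80; 35 0 0 -0.0015 0 0 -88; 35 0 0 -0.0016 0 0 -96; 35 0 0 -0.0017 0 0 -102; 35 0 0 -0.0017 0 0 -102"}}

```text
time: 16.95
ee_pos: [571.5, 216.8, 234.8]
eef_rot: [0.0, -0.35, 0.937, 0.001]
force: [-0.4, 1.7, 0.9]
opening: 38.9
```

```bash
python3 st.py
```

```text
16.95 q [-0.27  0.38 -0.21  1.69  0.09  1.08  1.78] p [571.5 216.8 234.8] F [-0.4  1.7  0.9] T [ 0.31 -0.02 -0.02] open 38.9
[[-0.756 -0.655  0.   ]
 [-0.655  0.756  0.001]
 [-0.001  0.001 -1.   ]] xaz -139.1 zaz 81.8
```

Call:
{"fn": "arm_command", "kwargs": {"motion": "35 0 0 -0.001 0 0 0; 35 0 0 -0.002 0 0 0; 35 0 0 -0.004 0 0 0; 35 0 0 -0.006 0 0 0; 35 0 0 -0.006 0 0 0"}}

```text
time: 17.45
ee_pos: [571.2, 216.3, 240.8]
eef_rot: [-0.0, -0.35, 0.937, 0.0]
force: [-0.4, 0.4, -2.8]
opening: 39.0
```

The thread has let go: the lift was free and the force now shows just the cap's weight. I'll lift clear and carry it to the plate, winding clockwise so the hole ends up facing 80° azimuth.

Call:
{"fn": "arm_command", "kwargs": {"motion": "35 0 0 -0.015 0 0 0; 35 0 0 -0.035 0 0 0; 35 0 0 -0.055 0 0 0; 35 0 0 -0.075 0 0 0; 35 0.01 -0.01 -0.075 0 0 4; 35 0.03 -0.03 -0.075 0 0 12; 35 0.05 -0.05 -0.075 0 0 20; 35 0.072 -0.07 -0.075 0 0 28; 35 0.094 -0.092 -0.075 0 0 36; 35 0.116 -0.114 -0.075 0 0 44; 35 0.138 -0.136 -0.075 0 0 52; 35 0.16 -0.158 -0.075 0 0 60; 35 0.182 -0.18 -0.075 0 0 68; 35 0.204 -0.202 -0.075 0 0 76; 35 0.226 -0.224 -0.075 0 0 84; 35 0.248 -0.246 -0.075 0 0 92; 35 0.27 -0.266 -0.075 0 0 100; 35 0.29 -0.286 -0.075 0 0 108; 35 0.305 -0.3 -0.075 0 0 116; 35 0.317 -0.312 -0.075 0 0 124", "force": 60}}

```text
time: 19.45
ee_pos: [536.3, -229.3, 317.1]
eef_rot: [0.0, 0.665, 0.747, -0.0]
force: [0.5, 0.0, -3.4]
opening: 38.5
```

Call:
{"fn": "arm_command", "kwargs": {"motion": "35 0 0 0 0 0 8; 35 0 0 0 0 0 16; 35 0 0 0 0 0 24; 35 0 0 0 0 0 32; 35 0 0 0 0 0 40; 35 0 0 0 0 0 48; 35 0 0 0 0 0 56; 35 0 0 0 0 0 64; 35 0 0 0 0 0 72; 35 0 0 0 0 0 80; 35 0 0 0 0 0 88; 35 0 0 0 0 0 96; 35 0 0 0 0 0 104; 35 0 0 0 0 0 112; 35 0 0 0 0 0 120; 35 0 0 0 0 0 126; 35 0 0 0 0 0 130; 35 0 0 0 0 0 130"}}

```text
time: 21.25
ee_pos: [537.0, -227.3, 316.7]
eef_rot: [-0.0, 0.959, -0.284, 0.0]
force: [0.2, 0.5, -2.7]
opening: 38.2
```

```bash
python3 st.py; python3 -c "
from h import *
s=snap('side','s2.png');w=snap('wrist','w4.png'); t=snap('top','t2.png')
a=cv2.resize(s['color'][150:300,190:340],(600,600),interpolation=cv2.INTER_CUBIC)
cv2.imwrite('pics/c4.png',a[:,:,::-1])"
```

```text
21.25 q [-0.23  0.3   0.72  1.69 -0.21  1.23 -1.6 ] p [ 537.  -227.3  316.7] F [ 0.2  0.5 -2.7] T [-0.03  0.03 -0.06] open 38.2
[[ 0.839 -0.544  0.   ]
 [-0.544 -0.839  0.   ]
 [ 0.    -0.    -1.   ]] xaz -32.9 zaz 39.1
```

View pics/c4.png

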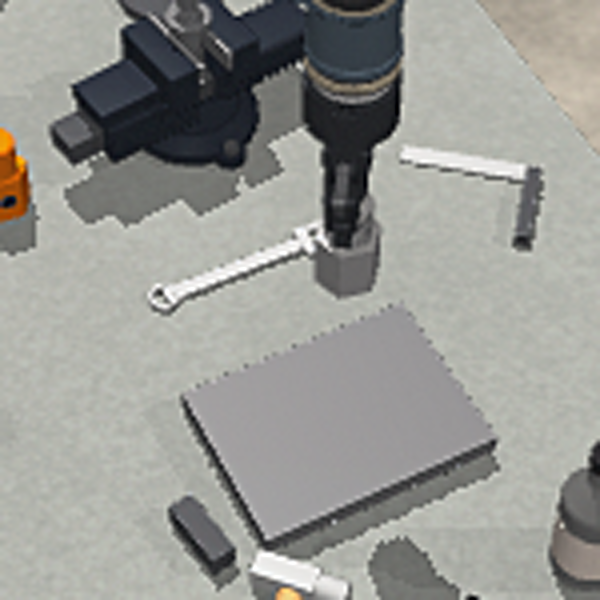

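Call:
{"fn": "arm_command", "kwargs": {"motion": "35 0 0 0.01 0 0 0; 35 0 0 0.03 0 0 0; 35 0 0 0.055 0 0 0; 35 0 0 0.08 0 0 0; 35 0 0 0.105 0 0 0; 35 0 0 0.13 0 0 0; 35 0 0 0.155 0 0 0; 35 0 0 0.175 0 0 0; 35 0 0 0.19 0 0 0; 35 0 0 0.2 0 0 0; 35 0 0 0.207 0 0 0; 35 0 0 0.21 0 0 0; 35 0 0 0.21 0 0 0"}}

```text
time: 22.7
ee_pos: [537.3, -227.4, 105.8]
eef_rot: [-0.0, 0.959, -0.284, 0.0]
force: [-0.2, -0.1, -2.2]
opening: 38.7
```

```bash
python3 st.py
```

```text
22.7 q [-0.12  0.53  0.6   1.91 -0.41  0.82 -1.44] p [ 537.3 -227.4  105.8] F [-0.2 -0.1 -2.2] T [-0.03  0.02 -0.04] open 38.7
[[ 0.839 -0.544  0.   ]
 [-0.544 -0.839 -0.   ]
 [ 0.    -0.    -1.   ]] xaz -33.0 zaz -8.0
```

Call:
{"fn": "arm_command", "kwargs": {"motion": "35 0 0 0.001 0 0 0; 35 0 0 0.002 0 0 0; 35 0 0 0.003 0 0 0; 35 0 0 0.003 0 0 0"}}

```text
time: 23.1
ee_pos: [537.2, -227.2, 102.7]
eef_rot: [-0.0, 0.959, -0.284, 0.0]
force: [0.7, 0.0, -2.6]
opening: 38.4
```

Call:
{"fn": "arm_command", "kwargs": {"motion": "35 0 0 0.0007 0 0 0; 35 0 0 0.0015 0 0 0; 35 0 0 0.0015 0 0 0"}}

```text
time: 23.4
ee_pos: [537.5, -227.4, 102.4]
eef_rot: [-0.0, 0.959, -0.284, 0.0]
force: [-2.0, 1.0, 5.8]
opening: 38.9
```

Call:
{"fn": "arm_command", "kwargs": {"motion": "50 0 0 0.0015 0 0 0; 60 0 0 0.0015 0 0 0; 80 0 0 0.0015 0 0 0; 100 0 0 0 0 0 0; 100 0 0 0 0 0 0; 100 0 0 -0.01 0 0 0; 100 0 0 -0.03 0 0 0; 100 0 0 -0.06 0 0 0; 100 0 0 -0.09 0 0 0; 100 0 0 -0.12 0 0 0; 100 0 0 -0.15 0 0 0; 100 0 0 -0.15 0 0 0"}}

```text
time: 24.6
ee_pos: [539.2, -228.9, 256.2]
eef_rot: [-0.0, 0.959, -0.284, 0.005]
force: [1.2, -0.5, 0.6]
opening: 85.6
```

```bash
python3 st.py; python3 -c "
from h import *
w=snap('wrist','w5.png');print(proj(load('w5'),[537,-227.5,124]))"
```

```text
24.6 q [-0.21  0.36  0.71  1.77 -0.26  1.1  -1.56] p [ 539.2 -228.9  256.2] F [ 1.2 -0.5  0.6] T [ 0.05  0.04 -0.01] open 85.6
[[ 0.839 -0.544  0.009]
 [-0.544 -0.839 -0.002]
 [ 0.009 -0.003 -1.   ]] xaz -33.0 zaz -14.8
[257.5800944  185.39707554]
```

View pics/w5.png

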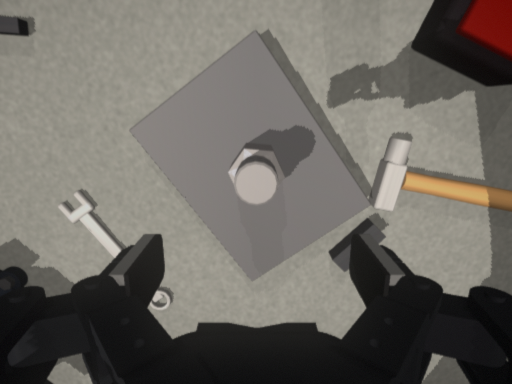

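The wrist picture shows the cap upright on the plate, its end at (256,183), with nothing disturbed. Before re-gripping from the side I need the arm's kinematics, to check which wrist orientation is in range. I'll fit a simple model to the logged joint and pose data.

```bash
cat > kin.py <<'E'
from h import *
from scipy.optimize import least_squares
LO=np.array([-2.59,-.33,-1.39,.1,-1.04,.21,-2.66]);HI=np.array([2.59,1.99,1.29,2.45,4.18,1.99,2.66])
def fk(q,L,full=False):
    M=np.eye(3);p=np.array([0,0,L[0]]);pts=[p]
    for i,a in enumerate('zyzyzyz'):
        s=-1 if a=='z' else 1
        M=M@R.from_euler(a,s*q[i]).as_matrix()
        if i==2: p=p+M@[0,0,L[1]];pts.append(p)
        if i==4: p=p+M@[0,0,L[2]];pts.append(p)
    p=p+M@[0,0,L[3]];pts.append(p); M=M@R.from_euler('z',L[4]).as_matrix()
    return (p,M,pts) if full else (p,M)
# q, pos, xaz(deg), tool down
D=[([-1.199,.469,-.049,1.534,.024,1.141,-.082],[263.1,621,241.2],157.0),
([-.547,.304,.166,1.601,-.052,1.241,.796],[572.6,209.6,321],156.9),
([-1.011,.369,.78,1.624,-.271,1.261,-2.323],[569.3,221.3,320.9],-32.8),
([-.84,.41,.55,1.73,-.24,1.07,-1.62],[571.4,216.4,231],9.2),
([-.18,.4,-.33,1.69,.14,1.08,2.33],[572.6,214.3,231],-105),
([-.12,.53,.6,1.91,-.41,.82,-1.44],[537.3,-227.4,105.8],-33),
([-.21,.36,.71,1.77,-.26,1.1,-1.56],[539.2,-228.9,256.2],-33)]
def res(L):
    r=[]
    for q,p,a in D:
        P,M=fk(q,L); a=np.radians(a); r+=list(P-p)+list(300*(M[:,2]-[0,0,-1]))+list(300*(M[:,0]-[np.cos(a),np.sin(a),0]))
    return r
best=min((least_squares(res,[285,420,320,320,t]) for t in(0,1.6,3.1,-1.6)),key=lambda r:r.cost); L=best.x
if __name__=='__main__':
    print(L,best.cost); print(np.round(np.reshape(best.fun,(-1,9)),0))
E
python3 kin.py
```

```text
[-293.28097712  463.46563124  510.71508129 -340.86411956    1.57277168] 3881.9491402505228
[[-42.  15.   6.  -0.  -0.   0.   0.   0.   0.]
 [ -4.  38.   3.   0.  -0.   0.   0.   1.  -0.]
 [ -2.   8.   3.  -0.   0.   0.  -0.  -0.  -0.]
 [-10.  15.  -4.  -0.  -0.   0.   0.  -0.  -0.]
 [-11.  54.   1.  -2.   0.   0.   0.  -0.   0.]
 [-19.  15.  -6.   2.   1.   0.   1.   1.   1.]
 [ -1.  12.  -3.   2.  -1.   0.  -0.  -0.   2.]]
```

```bash
python3 - <<'E'
src=open('kin.py').read()
a=src.index('def fk'); b=src.index('# q, pos'); c=src.index('def res')
new='''def mats(q):
    M=np.eye(3);o=[M]
    for i,a in enumerate('zyzyzyz'):
        M=M@R.from_euler(a,(-1 if a=='z' else 1)*q[i]).as_matrix(); o.append(M)
    return o
def cols(q):
    m=mats(q); return np.array([m[0][:,2],m[1][:,1],m[2][:,2],m[3][:,1],m[3][:,0],m[4][:,0],m[4][:,2],m[5][:,1],m[6][:,2]]).T
YAW=R.from_euler('z',np.pi/2).as_matrix()
'''
tail='''A=np.vstack([cols(q) for q,_,_ in D]); y=np.hstack([p for _,p,_ in D])
pr=np.array([285,0,420,0,0,0,314,0,340.]); w=np.array([.1,.3,.05,.3,.3,.3,.05,.3,.05])*.3
L=pr+np.linalg.lstsq(np.vstack([A,np.diag(w)]),np.r_[y-A@pr,np.zeros(9)],rcond=None)[0]
def fk(q):
    return cols(q)@L, mats(q)[7]@YAW
def pts(q):
    C=cols(q)*L; s=C.cumsum(1); return s[:,1],s[:,4],s[:,7],s[:,8]
def ik(p,M,q0,reg=.02):
    f=lambda q:np.r_[fk(q)[0]-p,300*(fk(q)[1]-M).ravel(),reg*(q-q0)]
    q0=np.clip(q0,LO+.02,HI-.02); return least_squares(f,q0,bounds=(LO,HI))
if __name__=='__main__':
    print(L.round(1)); print((A@L-y).reshape(-1,3).round(1))
'''
open('kin.py','w').write(src[:a]+new+src[b:c]+tail)
E
python3 kin.py
```

```text
[260.  -26.  551.  -12.5  -1.5  -2.  468.7  -4.2 315.2]
[[-0.  -0.3  1.2]
 [ 0.4 -0.7  0.6]
 [-0.2 -1.2 -0.1]
 [ 0.3  0.4 -1.5]
 [-0.3  0.9 -0.8]
 [ 1.2  3.1  0.9]
 [-0.6 -2.5 -0.3]]
```

```bash
cat > plan.py <<'E'
from kin import *
q0=status.observe()['q']
def pose(psi,tilt,s):  # tilt 0 down, 90 horizontal along psi; s=+1: x up at horizontal
    d=np.array([np.cos(psi),np.sin(psi),0]); th=np.radians(tilt); z=np.sin(th)*d-np.cos(th)*np.array([0,0,1.])
    x=s*(np.cos(th)*d+np.sin(th)*np.array([0,0,1.])); return np.c_[x,np.cross(z,x),z]
C=np.array([537,-227.5,108.])
def run(psi,s,q=q0):
    psi=np.radians(psi); d=np.array([np.cos(psi),np.sin(psi),0]); out=[]
    x0=fk(q)[1]; tgt=pose(psi,0,s)
    rel=R.from_matrix(x0.T@tgt).as_rotvec()
    for side in(1,-1):
        r=rel.copy()
        if side<0: r=rel*(1-2*np.pi/max(np.linalg.norm(rel),1e-6))
        qq=q.copy(); ok=0
        for f in np.linspace(.1,1,10):
            g=ik(np.array([537,-150,320]),x0@R.from_rotvec(r*f).as_matrix(),qq); qq=g.x; ok=max(ok,g.cost)
        seq=[qq]
        for t in range(10,91,10):
            g=ik(C-d*110+[0,0,150*(1-t/90)],pose(psi,t,s),qq); qq=g.x; ok=max(ok,g.cost)
        seq.append(qq)
        for k in (70,40,8,-8):
            g=ik(C-d*k,pose(psi,90,s),qq); qq=g.x; ok=max(ok,g.cost)
        seq.append(qq); out.append((ok,seq))
    return min(out,key=lambda o:o[0])
if __name__=='__main__':
    for s in(1,-1):
        for psi in(-140,-125,-110,-100,-90,-80,-65):
            c,seq=run(psi,s); print(s,psi,round(c,1)); 
            if c<30: print(seq[0].round(2),seq[-1].round(2),[p.round() for p in pts(seq[-1])[1:3]])
E
python3 plan.py
python3 -c "
from h import *
w=load('w5'); c=ray(w,256,183,124); print(c)
for p in [(245,149),(274,150),(230,176)]:
  d=ray(w,*p,84)-c; print(np.hypot(*d[:2]),np.degrees(np.arctan2(d[1],d[0])))"
```

```text
1 -140 0.0
[ 0.13  0.21  0.08  1.72 -0.02  1.21  2.48] [-0.38  1.26  0.63  1.42  0.45  1.76  2.33] [array([498., 159., 438.]), array([772., -30., 108.])]
1 -125 0.0
[ 0.43  0.23 -0.29  1.7   0.07  1.22  2.66] [-0.17  1.09  0.12  1.57  0.87  1.81  2.01] [array([486.,  46., 518.]), array([713.,  24., 108.])]
1 -110 0.0
[ 1.01  0.39 -1.07  1.68  0.36  1.29  2.66] [-0.03  1.04 -0.17  1.74  1.17  1.86  1.84] [array([476., -22., 539.]), array([642.,  61., 108.])]
1 -100 0.0
[ 1.14  0.55 -1.37  1.67  0.55  1.38  2.66] [ 0.02  1.02 -0.28  1.86  1.33  1.87  1.77] [array([471., -46., 545.]), array([590.,  75., 108.])]
1 -90 896.0
1 -80 4025.5
1 -65 1875.4
-1 -140 0.0
[-0.21  0.22  0.49  1.74 -0.11  1.21 -0.56] [-0.39  1.27  0.66  1.42  0.44  1.75 -0.79] [array([497., 166., 433.]), array([772., -30., 108.])]
-1 -125 0.0
[-0.18  0.22  0.45  1.73 -0.1   1.21 -0.31] [-0.52  1.23  0.68  1.59  0.55  1.52 -0.83] [array([466., 227., 451.]), array([713.,  24., 108.])]
-1 -110 0.0
[-0.15  0.22  0.42  1.73 -0.09  1.21 -0.06] [-0.64  1.2   0.7   1.77  0.69  1.28 -0.93] [array([431., 278., 466.]), array([642.,  61., 108.])]
-1 -100 0.0
[-0.13  0.22  0.39  1.73 -0.09  1.21  0.11] [-0.71  1.19  0.71  1.9   0.83  1.14 -1.05] [array([408., 303., 475.]), array([590.,  75., 108.])]
-1 -90 0.0
[-0.11  0.22  0.37  1.73 -0.08  1.21  0.28] [-0.75  1.17  0.69  2.02  1.02  1.04 -1.22] [array([392., 317., 486.]), array([537.,  80., 108.])]
-1 -80 0.0
[-0.09  0.22  0.35  1.73 -0.08  1.21  0.45] [-0.74  1.13  0.63  2.14  1.29  1.02 -1.45] [array([388., 308., 504.]), array([484.,  75., 108.])]
-1 -65 0.0
[-0.06  0.22  0.31  1.73 -0.07  1.21  0.7 ] [-0.6   1.06  0.44  2.3   1.71  1.21 -1.78] [array([414., 239., 537.]), array([407.,  51., 108.])]
[ 539.56088409 -227.51793337  124.        ]
26.7041506728304 -8.927336965040306
29.1996737348095 -69.73250829557483
26.281070421086397 62.76101919129306
```

Call:
{"fn": "arm_command", "kwargs": {"motion": "100 -0.002 -0.005 -0.01 0 0 -4; 100 -0.006 -0.013 -0.025 0 0 -12; 100 -0.012 -0.024 -0.045 0 0 -20; 100 -0.018 -0.036 -0.06 0 0 -28; 100 -0.024 -0.048 -0.07 0 0 -36; 100 -0.03 -0.06 -0.074 0 0 -44; 100 -0.036 -0.072 -0.074 0 0 -52; 100 -0.042 -0.084 -0.074 0 0 -60; 100 -0.045 -0.089 -0.074 0 0 -68; 100 -0.045 -0.089 -0.074 0 0 -76; 100 -0.045 -0.089 -0.074 0 0 -84; 100 -0.045 -0.089 -0.074 0 0 -92; 100 -0.045 -0.089 -0.074 0 0 -100; 100 -0.045 -0.089 -0.074 0 0 -108; 100 -0.045 -0.089 -0.074 0 0 -116; 100 -0.045 -0.089 -0.074 0 0 -124; 100 -0.045 -0.089 -0.074 0 0 -132; 100 -0.045 -0.089 -0.074 0 0 -140; 100 -0.045 -0.089 -0.074 0 0 -148; 100 -0.045 -0.089 -0.074 0 0 -156"}}

```text
time: 26.65
ee_pos: [547.1, -128.0, 324.0]
eef_rot: [-0.001, 0.474, 0.88, -0.0]
force: [-0.5, 0.5, -0.4]
opening: 85.2
```

Call:
{"fn": "arm_command", "kwargs": {"motion": "100 0 0 0 0 0 -8; 100 0 0 0 0 0 -16; 100 0 0 0 0 0 -24; 100 0 0 0 0 0 -32; 100 0 0 0 0 0 -40; 100 0 0 0 0 0 -48; 100 0 0 0 0 0 -56; 100 0 0 0 0 0 -64; 100 0 0 0 0 0 -72; 100 0 0 0 0 0 -78; 100 0 0 0 0 0 -78"}}

```text
time: 27.75
ee_pos: [547.2, -128.0, 324.1]
eef_rot: [-0.001, -0.182, 0.983, 0.0]
force: [-0.6, 0.4, -0.7]
opening: 85.5
```

```bash
python3 st.py; cat > tilt.py <<'E'
from plan import *
o=status.observe(); q=o['q']; M0=R.from_quat(np.roll(o['eef_rot'],-1)).as_matrix(); p0=o['ee_pos']
psi=np.radians(-100); d=np.array([np.cos(psi),np.sin(psi),0])
print('fk err',(fk(q)[0]-p0).round(1))
Mt=pose(psi,90,1); rv=R.from_matrix(M0.T@Mt).as_rotvec(); pt=np.array([539,-227.5,107])-d*130+[0,0,60]
print('rotvec deg',np.degrees(rv).round(1),np.degrees(np.linalg.norm(rv)).round(1),'shift',(M0.T@(pt-p0)).round(1))
n=14
for k in range(1,n+1):
    g=ik(p0+(pt-p0)*k/n,M0@R.from_rotvec(rv*k/n).as_matrix(),q); dq=g.x-q; q=g.x
    print(k,q.round(2),'dqmax',np.abs(dq).max().round(2),'cost',g.cost.round(2),'wrist z',pts(q)[2].round())
E
python3 tilt.py
```

```text
27.75 q [ 0.09  0.22  0.08  1.7  -0.02  1.22  2.11] p [ 547.2 -128.   324.1] F [-0.6  0.4 -0.7] T [-0.01  0.04  0.  ] open 85.5
[[-0.933 -0.359 -0.002]
 [-0.359  0.933  0.001]
 [ 0.002  0.001 -1.   ]] xaz -159.0 zaz 165.7
fk err [ 0.1 -0.5  0.5]
rotvec deg [ 46.   81.2 -45.8] 104.0 shift [-23.9  21.3 157.1]
1 [0.04 0.26 0.07 1.68 0.08 1.26 2.07] dqmax 0.1 cost 0.0 wrist z [571. -97. 626.]
2 [-0.02  0.3   0.07  1.67  0.18  1.31  2.05] dqmax 0.1 cost 0.0 wrist z [593. -65. 608.]
3 [-0.07  0.34  0.07  1.66  0.27  1.35  2.02] dqmax 0.09 cost 0.0 wrist z [612. -33. 587.]
4 [-0.12  0.39  0.07  1.66  0.35  1.39  2.01] dqmax 0.08 cost 0.0 wrist z [628.  -1. 561.]
5 [-0.16  0.44  0.07  1.65  0.43  1.44  2.  ] dqmax 0.08 cost 0.0 wrist z [642.  30. 532.]
6 [-0.21  0.49  0.08  1.66  0.5   1.48  1.99] dqmax 0.07 cost 0.0 wrist z [652.  60. 499.]
7 [-0.25  0.54  0.08  1.66  0.57  1.51  1.98] dqmax 0.07 cost 0.0 wrist z [659.  89. 463.]
8 [-0.29  0.59  0.08  1.67  0.64  1.55  1.98] dqmax 0.07 cost 0.0 wrist z [663. 115. 425.]
9 [-0.33  0.65  0.09  1.68  0.7   1.58  1.98] dqmax 0.06 cost 0.0 wrist z [664. 139. 384.]
10 [-0.37  0.7   0.1   1.69  0.77  1.61  1.98] dqmax 0.06 cost 0.0 wrist z [660. 160. 342.]
11 [-0.4   0.76  0.11  1.71  0.83  1.64  1.98] dqmax 0.06 cost 0.0 wrist z [654. 178. 299.]
12 [-0.43  0.82  0.12  1.73  0.88  1.67  1.99] dqmax 0.06 cost 0.0 wrist z [644. 193. 255.]
13 [-0.46  0.88  0.13  1.74  0.94  1.7   1.99] dqmax 0.06 cost 0.0 wrist z [632. 204. 211.]
14 [-0.49  0.94  0.14  1.77  1.    1.72  2.  ] dqmax 0.06 cost 0.0 wrist z [616. 211. 167.]
```

```bash
sed -i 's/^Mt=.*/Mt=pose(psi,90,1); rv=R.from_matrix(M0.T@Mt).as_rotvec(); pt=np.array([538,-227.5,107])+d*8+[0,0,73]/' tilt.py; python3 tilt.py | awk 'NR<3||NR%3==0||NR>14'
```

```text
fk err [ 0.1 -0.5  0.5]
rotvec deg [ 46.   81.2 -45.8] 104.0 shift [ 48.1 -96.6 144.1]
1 [0.05 0.26 0.08 1.68 0.08 1.26 2.09] dqmax 0.1 cost 0.0 wrist z [ 570. -107.  627.]
4 [-0.07  0.38  0.09  1.67  0.36  1.37  2.07] dqmax 0.09 cost 0.0 wrist z [621. -40. 565.]
7 [-0.18  0.51  0.11  1.7   0.62  1.45  2.05] dqmax 0.08 cost 0.0 wrist z [647.  21. 470.]
10 [-0.27  0.65  0.15  1.78  0.85  1.5   2.03] dqmax 0.08 cost 0.0 wrist z [643.  63. 351.]
13 [-0.33  0.82  0.19  1.88  1.08  1.54  1.98] dqmax 0.07 cost 0.0 wrist z [609.  78. 223.]
14 [-0.35  0.89  0.21  1.91  1.15  1.56  1.96] dqmax 0.07 cost 0.0 wrist z [591.  75. 180.]
```

Call:
{"fn": "arm_command", "kwargs": {"motion": "100 0.003 -0.007 0.01 3.3 5.8 -3.3; 100 0.007 -0.014 0.02 6.6 11.6 -6.5; 100 0.01 -0.021 0.03 9.9 17.4 -9.8; 100 0.014 -0.028 0.04 13.1 23.2 -13.1; 100 0.017 -0.035 0.05 16.4 29 -16.4; 100 0.021 -0.041 0.062 19.7 34.8 -19.6; 100 0.024 -0.048 0.072 23 40.6 -22.9; 100 0.027 -0.055 0.082 26.3 46.4 -26.2; 100 0.031 -0.062 0.093 29.6 52.2 -29.4; 100 0.034 -0.069 0.103 32.9 58 -32.7; 100 0.038 -0.076 0.113 36.1 63.8 -36; 100 0.041 -0.083 0.124 39.4 69.6 -39.3; 100 0.045 -0.09 0.134 42.7 75.4 -42.5; 100 0.048 -0.097 0.144 46 81.2 -45.8; 100 0.048 -0.097 0.144 46 81.2 -45.8; 100 0.048 -0.097 0.144 46 81.2 -45.8"}}

```text
time: 29.35
ee_pos: [538.0, -235.6, 180.9]
eef_rot: [-0.541, -0.453, 0.543, -0.455]
force: [1.0, 0.3, 0.1]
opening: 85.7
```

```bash
python3 st.py; python3 -c "
from h import *
w=snap('wrist','w6.png');s=snap('side','s3.png'); W=load('w6'); h=[538+25*np.cos(1.4),-227.5+25*np.sin(1.4),57]; print('pred hole',proj(W,h),'top',proj(W,[538,-227.5,124]))
a=cv2.resize(s['color'][120:300,170:340],(378,400)); b=cv2.resize(w['color'],(420,315)); b=np.vstack([b,np.zeros((85,420,3),np.uint8)])
cv2.imwrite('pics/c6.png',np.hstack([b,a])[:,:,::-1])"
```

```text
29.35 q [-0.32  0.84  0.21  1.92  1.18  1.57  1.98] p [ 538.  -235.6  180.9] F [1.  0.3 0.1] T [ 1.   -0.18  0.07] open 85.7
[[-0.003 -0.985 -0.175]
 [ 0.     0.175 -0.985]
 [ 1.    -0.003 -0.   ]] xaz 172.5 zaz -100.1
pred hole [260.21655892 521.77875862] top [259.34483082 361.08285392]
```

View pics/c6.png

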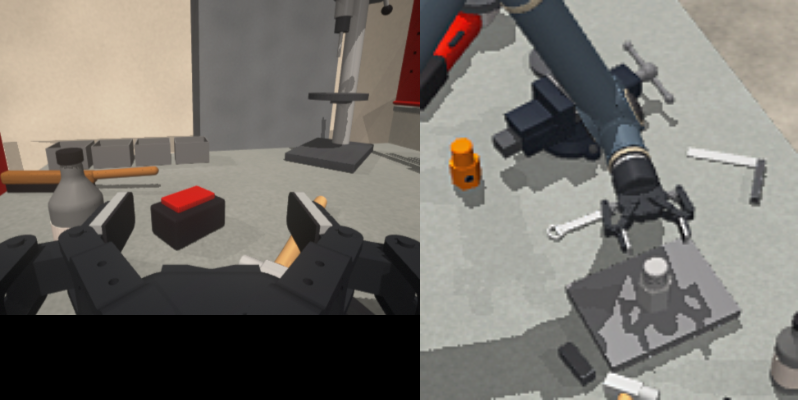

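Call:
{"fn": "arm_command", "kwargs": {"motion": "100 -0.01 0 0 0 0 0; 100 -0.025 0 0 0 0 0; 100 -0.04 0 0 0 0 0; 100 -0.055 0 0 0 0 0; 100 -0.065 0 0 0 0 0; 100 -0.072 0 0 0 0 0; 100 -0.073 0 0 0 0 0; 100 -0.073 0 0 0 0 0"}}

```text
time: 30.25
ee_pos: [538.0, -235.9, 108.1]
eef_rot: [-0.542, -0.454, 0.542, -0.455]
force: [-1.1, -0.5, -0.4]
opening: 85.3
```

```bash
python3 st.py
```

```text
30.25 q [-0.31  0.98  0.19  1.89  1.17  1.53  1.89] p [ 538.  -235.9  108.1] F [-1.1 -0.5 -0.4] T [ 0.99 -0.16 -0.06] open 85.3
[[-0.002 -0.985 -0.174]
 [ 0.001  0.174 -0.985]
 [ 1.    -0.002  0.001]] xaz 150.5 zaz -100.0
```

Call:
{"fn": "arm_command", "kwargs": {"motion": "70 0 0 0 0 0 0; 60 0 0 0 0 0 0; 55 0 0 0 0 0 0; 50 0 0 0 0 0 0; 45 0 0 0 0 0 0; 40 0 0 0 0 0 0; 35 0 0 0 0 0 0; 35 0 0 0 0 0 0; 35 0 0 0 0 0 0", "force": 30}}

```text
time: 31.15
ee_pos: [538.0, -235.8, 108.4]
eef_rot: [-0.541, -0.453, 0.542, -0.455]
force: [-0.6, 0.9, 1.6]
opening: 39.6
```

Call:
{"fn": "arm_command", "kwargs": {"motion": "30 0 0 0 0 0 0; 30 0.003 0 0 0 0 0; 30 0.01 0 0 0 0 0; 30 0.02 0 0 0 0 0; 30 0.03 0 0 0 0 0; 30 0.03 0 0 0 0 0", "force": 70}}

```text
time: 31.75
ee_pos: [538.3, -236.1, 139.8]
eef_rot: [-0.541, -0.453, 0.543, -0.456]
force: [0.4, 0.0, -3.1]
opening: 38.8
```

```bash
python3 st.py
```

```text
31.75 q [-0.31  0.92  0.2   1.91  1.17  1.54  1.93] p [ 538.3 -236.1  139.8] F [ 0.4  0.  -3.1] T [ 1.57 -0.23 -0.01] open 38.8
[[-0.005 -0.985 -0.174]
 [ 0.001  0.174 -0.985]
 [ 1.    -0.005 -0.   ]] xaz 174.0 zaz -100.0
```

```bash
cat > lay.py <<'E'
from plan import *
o=status.observe(); q=o['q']; M0=R.from_quat(np.roll(o['eef_rot'],-1)).as_matrix(); p0=o['ee_pos']
Mt=pose(np.radians(-160),0,1); rv=R.from_matrix(M0.T@Mt).as_rotvec(); pt=np.array([507,-237,180.])
sh=M0.T@(pt-p0)
print('rotvec deg',np.degrees(rv).round(1),'shift',sh.round(1))
n=14
for k in range(1,n+1):
    Mk=M0@R.from_rotvec(rv*k/n).as_matrix(); pk=p0+(pt-p0)*k/n+[0,0,60*np.sin(np.pi*k/n)]
    g=ik(pk,Mk,q); dq=g.x-q; q=g.x
    mouth=pk-8*Mk[:,2]-78*Mk[:,0]
    print(k,(M0.T@(pk-p0)/1000).round(3),np.degrees(rv*k/n).round(1),q.round(2),'dq',np.abs(dq).max().round(2),g.cost.round(2),'wrist',pts(q)[2].round(),'mouth',mouth.round(),'pz',pk[2].round())
E
python3 lay.py
```

```text
rotvec deg [-46.9 -80.8  46.5] shift [40.3 30.4  6.4]
1 [0.016 0.002 0.   ] [-3.3 -5.8  3.3] [-0.3   0.88  0.17  1.87  1.09  1.53  1.92] dq 0.09 0.0 wrist [608.  69. 188.] mouth [ 544. -222.   79.] pz 156.0
2 [0.032 0.004 0.001] [ -6.7 -11.5   6.6] [-0.27  0.8   0.15  1.86  1.03  1.5   1.95] dq 0.08 0.0 wrist [619.  60. 237.] mouth [ 549. -216.   97.] pz 172.0
3 [0.046 0.006 0.001] [-10.  -17.3  10. ] [-0.24  0.73  0.14  1.84  0.96  1.48  1.97] dq 0.07 0.0 wrist [628.  48. 284.] mouth [ 553. -210.  115.] pz 186.0
4 [0.058 0.008 0.002] [-13.4 -23.1  13.3] [-0.21  0.67  0.13  1.82  0.9   1.45  1.99] dq 0.07 0.0 wrist [633.  31. 328.] mouth [ 558. -206.  132.] pz 198.0
5 [0.068 0.011 0.002] [-16.7 -28.8  16.6] [-0.17  0.61  0.12  1.8   0.83  1.42  2.01] dq 0.07 0.0 wrist [635.  12. 369.] mouth [ 562. -202.  147.] pz 208.0
6 [0.076 0.013 0.003] [-20.1 -34.6  19.9] [-0.13  0.56  0.1   1.78  0.75  1.39  2.02] dq 0.07 0.0 wrist [633. -10. 406.] mouth [ 566. -199.  161.] pz 216.0
7 [0.08  0.015 0.003] [-23.4 -40.4  23.2] [-0.08  0.52  0.1   1.77  0.67  1.35  2.04] dq 0.08 0.0 wrist [628. -34
[... 418 characters left out ...]
.19 2.09] dq 0.09 0.0 wrist [ 593. -118.  497.] mouth [ 579. -197.  190.] pz 215.0
11 [0.069 0.024 0.005] [-36.8 -63.5  36.5] [0.13 0.39 0.06 1.8  0.33 1.13 2.12] dq 0.09 0.0 wrist [ 575. -148.  505.] mouth [ 580. -199.  192.] pz 209.0
12 [0.061 0.026 0.005] [-40.2 -69.2  39.8] [0.2  0.37 0.05 1.82 0.23 1.06 2.16] dq 0.1 0.0 wrist [ 555. -178.  507.] mouth [ 581. -202.  192.] pz 200.0
13 [0.051 0.028 0.006] [-43.5 -75.   43.2] [0.27 0.35 0.04 1.85 0.12 0.99 2.22] dq 0.11 0.0 wrist [ 532. -208.  504.] mouth [ 581. -206.  190.] pz 190.0
14 [0.04  0.03  0.006] [-46.9 -80.8  46.5] [ 0.35  0.34  0.02  1.88 -0.01  0.92  2.29] dq 0.12 0.0 wrist [ 507. -237.  495.] mouth [ 580. -210.  188.] pz 180.0
```

Call:
{"fn": "arm_command", "kwargs": {"motion": "30 0.016 0.002 0 -3.3 -5.8 3.3; 30 0.032 0.004 0.001 -6.7 -11.5 6.6; 30 0.046 0.006 0.001 -10 -17.3 10; 30 0.058 0.008 0.002 -13.4 -23.1 13.3; 30 0.068 0.011 0.002 -16.7 -28.8 16.6; 30 0.076 0.013 0.003 -20.1 -34.6 19.9; 30 0.08 0.015 0.003 -23.4 -40.4 23.2; 30 0.082 0.017 0.004 -26.8 -46.2 26.6; 30 0.08 0.019 0.004 -30.1 -51.9 29.9; 30 0.076 0.021 0.005 -33.5 -57.7 33.2; 30 0.069 0.024 0.005 -36.8 -63.5 36.5; 30 0.061 0.026 0.005 -40.2 -69.2 39.8; 30 0.051 0.028 0.006 -43.5 -75 43.2; 30 0.04 0.03 0.006 -46.9 -80.8 46.5; 30 0.04 0.03 0.006 -46.9 -80.8 46.5; 30 0.04 0.03 0.006 -46.9 -80.8 46.5"}}

```text
time: 33.35
ee_pos: [506.1, -236.9, 177.9]
eef_rot: [-0.003, -0.173, 0.985, 0.0]
force: [0.7, 0.4, -2.3]
opening: 37.7
```

```bash
python3 st.py; python3 -c "
from h import *
w=snap('wrist','w7.png'); t=snap('top','t3.png');s=snap('side','s4.png')
a=cv2.resize(s['color'][200:290,220:310],(380,380),interpolation=cv2.INTER_CUBIC); b=cv2.resize(t['color'][160:250,275:365],(380,380),interpolation=cv2.INTER_CUBIC)
cv2.imwrite('pics/c7.png',np.hstack([b,a])[:,:,::-1])"
```

```text
33.35 q [ 0.35  0.35  0.02  1.88 -0.    0.92  2.29] p [ 506.1 -236.9  177.9] F [ 0.7  0.4 -2.3] T [ 0.01  0.06 -0.01] open 37.7
[[-0.94  -0.341 -0.006]
 [-0.341  0.94  -0.   ]
 [ 0.006  0.001 -1.   ]] xaz -160.0 zaz -175.1
```

View pics/c7.png

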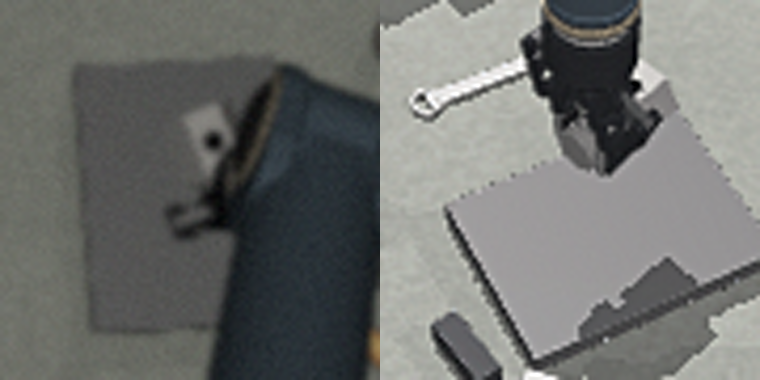

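The top crop shows the cap lying horizontally in the gripper over the plate, its dark hole facing up at about (213,140). Now I'll lower it.

Call:
{"fn": "arm_command", "kwargs": {"motion": "30 0 0 0.01 0 0 0; 30 0 0 0.03 0 0 0; 30 0 0 0.05 0 0 0; 30 0 0 0.07 0 0 0; 30 0 0 0.09 0 0 0; 30 0 0 0.105 0 0 0; 30 0 0 0.115 0 0 0; 30 0 0 0.121 0 0 0; 30 0 0 0.124 0 0 0; 30 0 0 0.124 0 0 0"}}

```text
time: 34.5
ee_pos: [507.2, -236.4, 54.1]
eef_rot: [-0.001, -0.174, 0.985, 0.0]
force: [0.0, 0.1, -3.7]
opening: 38.1
```

Call:
{"fn": "arm_command", "kwargs": {"motion": "30 0 0 0.001 0 0 0; 30 0 0 0.002 0 0 0; 30 0 0 0.003 0 0 0; 30 0 0 0.003 0 0 0"}}

```text
time: 34.9
ee_pos: [506.9, -236.5, 51.2]
eef_rot: [-0.001, -0.173, 0.985, 0.0]
force: [-0.4, 0.1, -2.0]
opening: 38.2
```

Call:
{"fn": "arm_command", "kwargs": {"motion": "30 0 0 0.001 0 0 0; 30 0 0 0.002 0 0 0; 30 0 0 0.002 0 0 0"}}

```text
time: 35.2
ee_pos: [506.8, -236.4, 48.9]
eef_rot: [-0.001, -0.173, 0.985, 0.001]
force: [-0.4, 0.6, -2.3]
opening: 38.3
```

Call:
{"fn": "arm_command", "kwargs": {"motion": "30 0 0 0.001 0 0 0; 30 0 0 0.0015 0 0 0; 30 0 0 0.0015 0 0 0"}}

```text
time: 35.5
ee_pos: [506.9, -236.6, 47.7]
eef_rot: [-0.001, -0.173, 0.985, 0.0]
force: [-0.3, 0.5, -0.1]
opening: 38.1
```

Call:
{"fn": "arm_command", "kwargs": {"motion": "30 0 0 0.0007 0 0 0; 30 0 0 0.001 0 0 0; 30 0 0 0.001 0 0 0; 30 0 0 0.001 0 0 0"}}

```text
time: 35.9
ee_pos: [506.8, -236.6, 47.4]
eef_rot: [-0.001, -0.173, 0.985, 0.0]
force: [-2.7, -0.8, 5.5]
opening: 38.3
```

```bash
python3 st.py
```

```text
35.9 q [ 0.35  0.53  0.01  1.97 -0.01  0.64  2.29] p [ 506.8 -236.6   47.4] F [-2.7 -0.8  5.5] T [0.2  0.64 0.08] open 38.3
[[-0.94  -0.342 -0.003]
 [-0.342  0.94   0.   ]
 [ 0.002  0.001 -1.   ]] xaz -160.0 zaz 172.7
```

Call:
{"fn": "arm_command", "kwargs": {"motion": "45 0 0 0 0 0 0; 50 0 0 0 0 0 0; 55 0 0 0 0 0 0; 65 0 0 0 0 0 0; 80 0 0 0 0 0 0; 100 0 0 0 0 0 0; 100 0 0 0 0 0 0; 100 0 0 0 0 0 0; 100 0 0 -0.01 0 0 0; 100 0 0 -0.03 0 0 0; 100 0 0 -0.06 0 0 0; 100 0 0 -0.1 0 0 0; 100 0 0 -0.14 0 0 0; 100 0 0 -0.18 0 0 0; 100 0 0 -0.2 0 0 0; 100 0 0 -0.2 0 0 0; 100 0 0 -0.2 0 0 0", "force": 20}}

```text
time: 37.6
ee_pos: [507.2, -236.4, 247.0]
eef_rot: [-0.001, -0.173, 0.985, 0.0]
force: [-0.2, 0.3, -0.5]
opening: 85.3
```

```bash
python3 st.py; python3 -c "
from h import *
w=snap('wrist','w8.png'); s=snap('side','s5.png');t=snap('top','t4.png')
W=load('w8');print(proj(W,[536+20*.94,-226+20*.342,80]))
a=cv2.resize(s['color'][200:300,220:320],(384,384),interpolation=cv2.INTER_CUBIC); b=w['color'][:,56:456]
cv2.imwrite('pics/c8.png',np.hstack([b,a])[:,:,::-1])"
```

```text
37.6 q [ 0.34  0.28  0.02  1.81 -0.01  1.06  2.29] p [ 507.2 -236.4  247. ] F [-0.2  0.3 -0.5] T [-0.04 -0.03  0.03] open 85.3
[[-0.94  -0.342 -0.002]
 [-0.342  0.94   0.   ]
 [ 0.002  0.001 -1.   ]] xaz -160.0 zaz 172.2
[255.83428742 221.74837843]
```

View pics/c8.png

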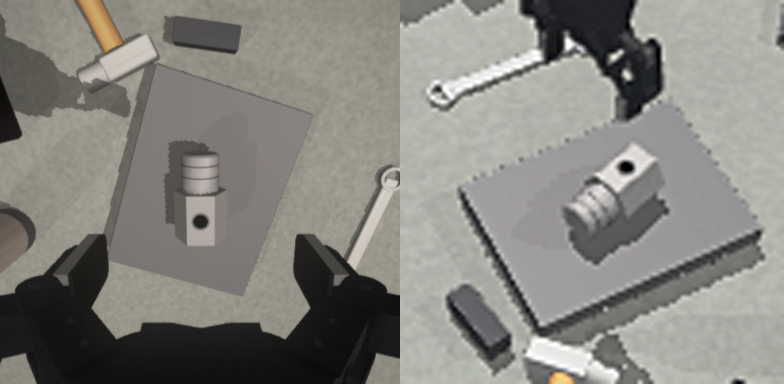

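The wrist picture shows the cap flat on the plate, its hole up at (256,221), right where predicted at (256,222). The gripper is clear and the bystanders haven't moved. Handing in.

```bash
python3 -c "
from workcell import close_job
print(close_job())"
```

```text
the job is handed in; nothing more can be done
None
```

The hexagon cap is off the spindle and lying on one flat near the centre of the surface plate, with its hole facing straight up. I handed the job in at about 38 s of the allowed 72 s.

- **Unscrewing:** I turned the cap counter-clockwise about 500° in two grips. It then lifted freely, with only its own weight on the wrist.
- **Laying down:** I stood the cap upright on the plate and re-gripped its neck from the side, with the tool horizontal. Then I tipped it over in the gripper, lowered it until it touched at the expected height, and let go. Force readings stayed under about 6 N.
- **Final check:** The last wrist picture shows the hole within about a pixel of where I predicted it. The gripper is clear, and the wrench, offcut and hammer in view have not moved. I did not compare the other things on the bench before and after, but the arm touched nothing there that I could see.
- **Disagreement:** The first overview pictures put the cap about 8 mm off in y from the close wrist view. I went by the wrist view, and the grip confirmed it.

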